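Confirm three picks on the bin keys in order

TASK

Confirm the finished picks on the bins' keys: with the fingertips lightly press in the yellow key, then the blue key, then the green key, each at least halfway and never hard against its stop (they stay down). Leave the red key up, and do not grip, lift or shift the bins or touch any of the other loose things.

Things in the scene. Friction and masses are not known exactly. Their poses are not given: they have to be found in the camera images.
- yellow_bin: loose black open-topped picking bin of steel bolts with a yellow key and yellow colour plates, 140 (x) x 104 (y) x 70 mm tall, about 0.8 kg, standing on the bench (z = 0). Origin at the centre of its underside, x towards the back of the bin, z up. A grey key block (46 x 54 mm, its top 62 mm above the bench) stands inside its front, centred 45 mm from the origin along -x; the back part of the bin's walls reaches 70 mm.
- blue_bin: loose black open-topped picking bin of brass discs with a blue key and blue colour plates, 140 (x) x 104 (y) x 70 mm tall, about 0.8 kg, standing on the bench (z = 0). Origin at the centre of its underside, x towards the back of the bin, z up. A grey key block (46 x 54 mm, its top 62 mm above the bench) stands inside its front, centred 45 mm from the origin along -x; the back part of the bin's walls reaches 70 mm.
- green_bin: loose black open-topped picking bin of aluminium pins with a green key and green colour plates, 140 (x) x 104 (y) x 70 mm tall, about 0.8 kg, standing on the bench (z = 0). Origin at the centre of its underside, x towards the back of the bin, z up. A grey key block (46 x 54 mm, its top 62 mm above the bench) stands inside its front, centred 45 mm from the origin along -x; the back part of the bin's walls reaches 70 mm.
- red_bin: loose black open-topped picking bin of white balls with a red key and red colour plates, 140 (x) x 104 (y) x 70 mm tall, about 0.8 kg, standing on the bench (z = 0). Origin at the centre of its underside, x towards the back of the bin, z up. A grey key block (46 x 54 mm, its top 62 mm above the bench) stands inside its front, centred 45 mm from the origin along -x; the back part of the bin's walls reaches 70 mm.
- yellow_key_top (a point): centre of the top face of the round yellow key cap, 38 mm in diameter, on the yellow bin's key block; z up. It starts 82 to 84 mm above the bench and goes down with the key
- blue_key_top (a point): centre of the top face of the round blue key cap, 38 mm in diameter, on the blue bin's key block; z up. It starts 82 to 84 mm above the bench and goes down with the key
- green_key_top (a point): centre of the top face of the round green key cap, 38 mm in diameter, on the green bin's key block; z up. It starts 82 to 84 mm above the bench and goes down with the key
- red_key_top (a point): centre of the top face of the round red key cap, 38 mm in diameter, on the red bin's key block; z up. It starts 82 to 84 mm above the bench and goes down with the key
- yellow_key (a joint): travel of the yellow key straight down, in m: 0 = fully up, 0.016 = hard against its stop (cap still 6 mm proud of the block). It starts at 0 to 0.002, resists with about 3.5 N at the top, 4.5 N at 0.006, 5 N at 0.008 and 6.5 N at 0.016, and has a stiff guide: it stays where it is left and does not spring back. It counts as pressed in from 0.006 on; 0.008 to 0.014 is a good press, and slamming it into the stop gives a hard knock. More than 20 N on a bin or key is too hard.
- blue_key (a joint): travel of the blue key straight down, in m: 0 = fully up, 0.016 = hard against its stop (cap still 6 mm proud of the block). It starts at 0 to 0.002, resists with about 3.5 N at the top, 4.5 N at 0.006, 5 N at 0.008 and 6.5 N at 0.016, and has a stiff guide: it stays where it is left and does not spring back. It counts as pressed in from 0.006 on; 0.008 to 0.014 is a good press, and slamming it into the stop gives a hard knock. More than 20 N on a bin or key is too hard.
- green_key (a joint): travel of the green key straight down, in m: 0 = fully up, 0.016 = hard against its stop (cap still 6 mm proud of the block). It starts at 0 to 0.002, resists with about 3.5 N at the top, 4.5 N at 0.006, 5 N at 0.008 and 6.5 N at 0.016, and has a stiff guide: it stays where it is left and does not spring back. It counts as pressed in from 0.006 on; 0.008 to 0.014 is a good press, and slamming it into the stop gives a hard knock. More than 20 N on a bin or key is too hard.
- red_key (a joint): travel of the red key straight down, in m: 0 = fully up, 0.016 = hard against its stop (cap still 6 mm proud of the block). It starts at 0 to 0.002, resists with about 3.5 N at the top, 4.5 N at 0.006, 5 N at 0.008 and 6.5 N at 0.016, and has a stiff guide: it stays where it is left and does not spring back. Leave it up: beyond 0.004 it counts as pressed.
- spool: turned brass spool, 32 mm in diameter, 40 mm tall, standing loose in the blue bin; origin at the centre of its underside; a bystander, leave it alone
- collar: steel collar, 34 mm in diameter, 22 mm tall, lying loose in the green bin; origin at the centre of its underside; a bystander, leave it alone
- tape_roll: roll of brown packing tape lying flat, 96 mm in diameter, 45 mm tall; origin at the centre of its underside; a bystander, leave it alone
- carton: closed cardboard carton, 70 x 100 x 50 mm tall; origin at the centre of its underside; a bystander, leave it alone
- jar: jar with grey cap, 60 mm in diameter, 85 mm tall; origin at the centre of its underside; a bystander, leave it alone
- screwdriver: grey-handled screwdriver lying flat, 200 mm long, 26 mm thick, its x axis along the tool towards the blade; origin on its underside at mid-length; a bystander, leave it alone
Things that resemble listed ones, but are neither listed nor needed, are in the scene too. What is shaped like the yellow_bin but orange is not meant.

How it is judged:
On the way, in this order (a step that is already met when the one before it is completed fails the run):
1. the yellow key is pressed in (value of joint yellow_key above 0.006 m), for 0.2 s.
2. the blue key is pressed in (value of joint blue_key above 0.006 m), for 0.2 s.
3. the green key is pressed in (value of joint green_key above 0.006 m), for 0.2 s.
At the end, for the whole second after the job is handed in: The yellow, blue and green keys are each in by more than 6 mm and the red key by less than 4 mm; all four bins stand upright (within 0.1 rad), at rest and within 20 mm of where they started, and every other loose thing within 25 mm (value of joint each of yellow_key, blue_key, green_key above 0.006 m and value of joint red_key below 0.004 m and distance of each of yellow_bin, blue_bin, green_bin, red_bin from where it was at the start of the episode below 0.02 m and linear speed of each of yellow_bin, blue_bin, green_bin, red_bin below 0.02 m/s and angle between each of yellow_bin, blue_bin, green_bin, red_bin's own z axis and vertical below 0.1 rad and distance of each of spool, collar, tape_roll, carton, jar, screwdriver from where it was at the start of the episode below 0.025 m); the robot touches nothing.
It fails at once if a key is pushed out of order: blue before yellow is in, or green before blue is in ((value of joint blue_key above 0.004 m and value of joint yellow_key below 0.006 m) or (value of joint green_key above 0.004 m and value of joint blue_key below 0.006 m)).
It fails at once if the red key is pushed (value of joint red_key above 0.004 m).
It fails at once if a key or bin is pressed harder than 20 N (contact force between any of the fingers, the arm and yellow_bin above 20 N or contact force between any of the fingers, the arm and blue_bin above 20 N or contact force between any of the fingers, the arm and green_bin above 20 N or contact force between any of the fingers, the arm and red_bin above 20 N).
It fails at once if a bin is lifted by more than 10 mm, or shifted by more than 20 mm (height (world z) of any of yellow_bin, blue_bin, green_bin, red_bin above 0.01 m or distance of any of yellow_bin, blue_bin, green_bin, red_bin from where it was at the start of the episode above 0.02 m).
It fails at once if another loose thing is touched by the robot, or is moved by more than 25 mm (distance of any of spool, collar, tape_roll, carton, jar, screwdriver from where it was at the start of the episode above 0.025 m or contact force between any of the fingers, the arm and spool above 0.5 N or contact force between any of the fingers, the arm and collar above 0.5 N or contact force between any of the fingers, the arm and tape_roll above 0.5 N or contact force between any of the fingers, the arm and carton above 0.5 N or contact force between any of the fingers, the arm and jar above 0.5 N or contact force between any of the fingers, the arm and screwdriver above 0.5 N).
It also fails if it takes over 54 s, if anything falls off the work surface, if the arm or the gripper's body presses on something with over 40 N, if the wrist force passes 120 N, or if a joint passes its speed limit or range.

ROBOT

A 7-joint arm with a two-finger parallel gripper is mounted at the origin on the work surface. World frame = base frame: x ahead of the robot, y to its left, z up, the work surface at z = 0. Lengths are in m, angles in rad, forces in N, time in s.
With the tool pointing down it reaches from about 0.4 to 0.85 m from the base axis. Payload 10.4 kg.
Tool frame: the origin (TCP) lies between the finger pads; the fingertips stand 25 mm ahead of it and the grasp point (between the pads) lies 6 mm ahead of it; z points along the fingers, y is the direction in which the jaws open and shut (so a half turn about z gives the same grasp; the last joint's range is limited). The gripper opens to 87 mm and grips with 3 to 60 N. Pads are 19 mm wide; open, the fingers measure 117 mm over their backs; the gripper's body (75 mm by 190 mm) begins 51 mm behind the grasp point.
Start: joints at [-0.023, 0.332, -0.065, 1.46, 0.022, 1.35, -0.088], TCP at [0.625, 0, 0.248] pointing down, gripper open.
Joint ranges: [-2.6, 2.6], [-0.5, 2.12], [-1.47, 1.34], [0.16, 2.42], [-1.27, 4.41], [0.06, 2.06], [-2.6, 2.6]. Speed limits (rad/s): [2.22, 2.22, 2.79, 2.79, 3.14, 3.14, 3.14].

INTERFACE

Orientations are given as a unit quaternion [w, x, y, z].
In Python, from rig import bot, vision gives the robot as it stands.
- The arm moves only by the tool drive_tool, never from a script. Its argument "increments" is a list of rows, each a list of 3 entries, a list of its own where there are three numbers: the shift along the world's x, y, z in cm, then the turn, a rotation vector about the world's x, y, z in rad, then the closure, from 0 (fully open) to 1 (shut). In form: [[[x, y, z], [ax, ay, az], gripper], ...]. A call has 1 to 10 rows; each row shifts and turns the commanded pose from where the row before left it; what a row does not reach is not made up. A row lasts 1/8 s, in which the tool goes at most 62.5 mm and 10.7 degrees, less where a joint would pass 70% of its speed; a pose out of reach is approached as far as the arm can. A call is refused whole if a number of a shift passes 6.25 or a number of a turn 0.188, either way. A call with a gripper value outside its range is refused whole. The fingers move at their own pace and stop on an object; the grip force is fixed at half the most. Time passes only in rows, so rows that do not move let the fingers close. It gives the time, the measured TCP pose, the force and the opening at its end, in the units of the state.
- bot.get_obs(): the state, without advancing time (a new reading comes with each control period).
- vision.snapshot(name): name is "scene" or "side" or "wrist"; returns a dict with "frame" (400x640x3 uint8, red, green, blue), "camera_matrix" (3x3 intrinsics, pixels), "rvec" (rotation vector, rad) and "tvec" (3), from world to camera coordinates, as OpenCV has them. Camera axes: x right, y down, z forward; pixel columns grow to the right and rows downward; lengths in m; the calibration is good to about 2 mm. A picture is of the moment at which its call begins. There is no depth.
- bot.hand_in(): hands the job in, once; it reports no verdict.
The state is a dict: "time_s": time; "joints": joint angles; "joint_velocities": joint speeds; "joint_efforts": joint torques, N m; "eef_pos": TCP position; "tcp_rot": TCP orientation; "ft_force": force on the tool from outside, world axes, zero at the start; "torque": the same for the moment, N m; "opening": finger opening in m.
Only numpy, scipy, OpenCV 4.12 (cv2) and the standard library are available. Lean on these libraries where they do the work, as an engineer would, in place of code of your own. Each camera call takes 0.05 s, during which the arm holds its last target.

## Working session

There is one attempt and no reset: what is moved stays moved. The work goes in short steps, Python scripts to look and compute and a tool call to move; the robot and the scene stay as the last step left them, time stands still between calls to the robot, and variables do not carry over. Pictures are saved under pics/ and viewed, and the job is handed in when it is done.

Besides the shell and the picture viewer there is one more tool, called after "Emit:" as name(argument=value, ...) on one line, values as JSON. drive_tool: Moves the arm, as the interface text tells. Its arguments: {"type":"object","properties":{"increments":{"type":"array"}},"required":["increments"]}

```bash
mkdir -p pics
cat > h.py <<'E'
import numpy as np,cv2
from rig import bot,vision
def snap(n,f):
    s=vision.snapshot(n); cv2.imwrite(f'pics/{f}.png',cv2.cvtColor(s['frame'],cv2.COLOR_RGB2BGR)); np.savez(f'pics/{f}.npz',**s); return s
def ray(s,u,v,z):
    K=np.array(s['camera_matrix']);R=cv2.Rodrigues(np.array(s['rvec'],float))[0];t=np.array(s['tvec'],float).ravel()
    C=-R.T@t; d=R.T@np.linalg.inv(K)@np.array([u,v,1.]); return C+d*(z-C[2])/d[2]
E
python3 - <<'E'
from h import *
for n in('scene','side','wrist'): snap(n,n+'0')
o=bot.get_obs(); print({k:np.round(o[k],3) for k in o})
E
```

```text
{'time_s': np.float64(0.15), 'joints': array([-0.023,  0.333, -0.065,  1.461,  0.022,  1.35 , -0.088]), 'joint_velocities': array([-0.   , -0.001,  0.   , -0.002, -0.   , -0.   ,  0.001]), 'joint_efforts': array([ 2.0000e-03, -6.2363e+01,  2.5000e-02, -3.9014e+01, -6.1000e-02,
        3.7000e-02, -0.0000e+00]), 'eef_pos': array([ 0.625, -0.   ,  0.247]), 'tcp_rot': array([-0.   ,  0.707,  0.707, -0.   ]), 'ft_force': array([ 0.24 , -0.449, -0.416]), 'torque': array([-0.008, -0.035,  0.034]), 'opening': np.float64(0.087)}
```

View pics/scene0.png

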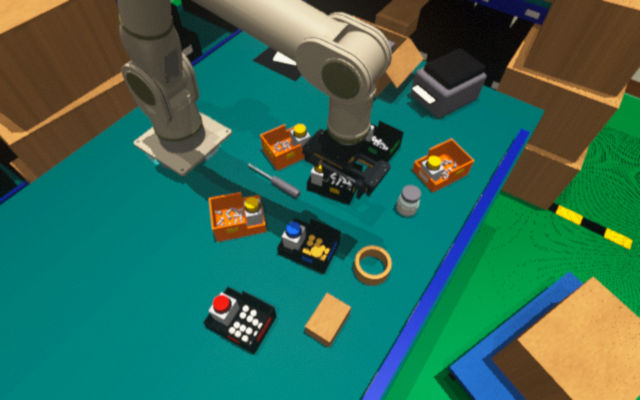

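View pics/side0.png

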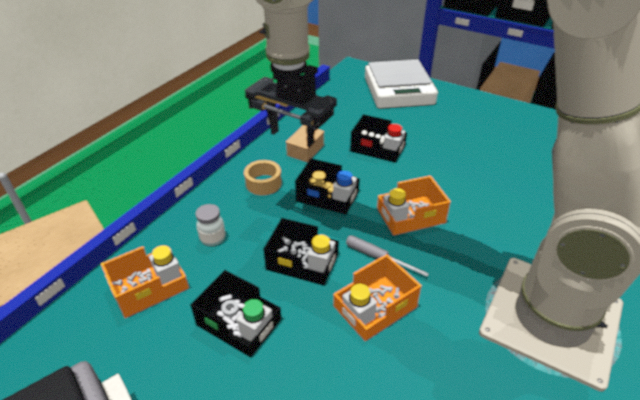

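View pics/wrist0.png

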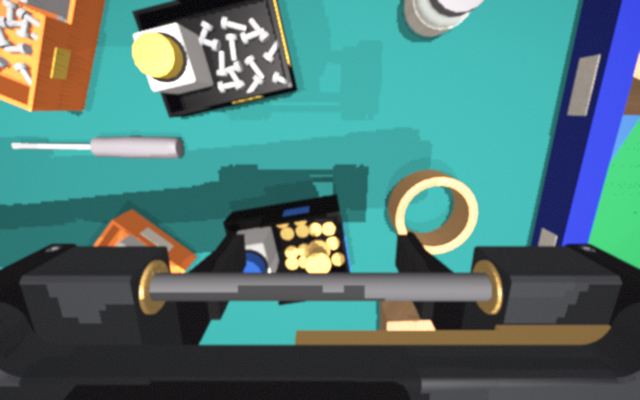

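Candidates for yellow in the side view: the caps at (321,243) in a black bin, and (397,196), (360,295) and (162,256) in orange bins (decoys). I choose (321,243) because its bin is black. Blue is at (344,181), green at (254,311) and red (leave it) at (395,131). Next I check close crops and measure the cap tops.

Run:
```python
from h import *
s=dict(np.load('pics/side0.npz')); w=dict(np.load('pics/wrist0.npz'))
im=cv2.cvtColor(s['frame'],cv2.COLOR_RGB2BGR)
t=[]
for u,v in((321,243),(344,181),(254,311),(395,131)):
    c=im[v-28:v+28,u-28:u+28]; t.append(cv2.resize(c,None,fx=7,fy=7,interpolation=cv2.INTER_NEAREST))
m=np.vstack([np.hstack(t[:2]),np.hstack(t[2:])]); cv2.imwrite('pics/crops.png',cv2.resize(m,(600,600)))
def cap(s,hsvlo,hsvhi,u,v,r,tag):
    h=cv2.cvtColor(s['frame'],cv2.COLOR_RGB2HSV); m=cv2.inRange(h,hsvlo,hsvhi)
    n,l,st,ce=cv2.connectedComponentsWithStats(m)
    for i in range(1,n):
        if st[i,4]>30 and abs(ce[i][0]-u)<r and abs(ce[i][1]-v)<r: print(tag,st[i],ce[i].round(1),ray(s,*ce[i],.083).round(4))
for vmin in (60,150,190,215,235):
    print(vmin)
    cap(s,(18,120,vmin),(35,255,255),321,243,14,'Y')
    cap(s,(100,120,vmin),(125,255,255),344,181,14,'B')
    cap(s,(45,100,vmin),(75,255,255),254,311,16,'G')
    cap(w,(18,100,vmin),(35,255,255),158,57,30,'Yw')
```

```text
60
Y [311 234  19  19 291] [320.  243.3] [0.4712 0.1329 0.083 ]
B [336 170  17  16 214] [343.6 177.6] [ 0.5378 -0.0882  0.083 ]
G [242 298  22  24 392] [253.  309.5] [0.4902 0.3435 0.083 ]
Yw [151  33  33  47 510] [171.9  59.5] [0.4902 0.121  0.083 ]
Yw [133  35  16  27 251] [139.4  47.9] [0.4624 0.1305 0.083 ]
150
Y [312 235  18  17 225] [320.1 242.3] [0.4727 0.1301 0.083 ]
B [338 170  15  11 112] [344.6 175. ] [ 0.5407 -0.0984  0.083 ]
G [243 300  20  16 256] [252.6 307.5] [0.4935 0.3403 0.083 ]
Yw [151  33  31  45 423] [171.4  59. ] [0.4898 0.1214 0.083 ]
Yw [133  35  16  27 251] [139.4  47.9] [0.4624 0.1305 0.083 ]
190
Y [312 235  18  13 182] [320.5 241. ] [0.474  0.1266 0.083 ]
B [339 171  14   6  58] [345.8 173.3] [ 0.5413 -0.1058  0.083 ]
G [244 300  18  15 211] [252.5 307.3] [0.494 0.34  0.083]
Yw [151  33  24  45 166] [165.7  56.7] [0.485  0.1232 0.083 ]
Yw [133  35  16  27 251] [139.4  47.9] [0.4624 0.1305 0.083 ]
215
Y [313 235  17  13 162] [320.7 240.8] [0.4739 0.1259 0.083 ]
B [340 171  12   6  40] [346. 173.] [ 0.5416 -0.107   0.083 ]
Yw [151  33  24  45 144] [165.4  56.5] [0.4847 0.1234 0.083 ]
Yw [133  35  16  27 251] [139.4  47.9] [0.4624 0.1305 0.083 ]
235
Y [314 235  15  12 135] [320.8 240.8] [0.4737 0.1256 0.083 ]
Yw [151  33  24  44 123] [165.1  56.2] [0.4844 0.1237 0.083 ]
Yw [133  35  16  27 251] [139.4  47.9] [0.4624 0.1305 0.083 ]
```

View pics/crops.png

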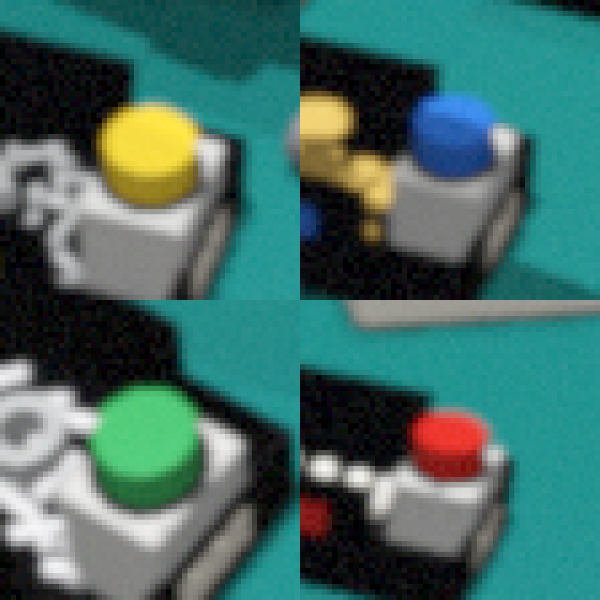

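The yellow, blue, green and red keys in the crops sit on black bins. The cap-top centres are yellow (320.7,240.8), blue (345,175.7) and green (253,307). I'm moving above yellow with the fingers closing.

Emit:
drive_tool(increments=[[[-3.8,3.1,0],[0,0,0],1],[[-3.8,3.1,0],[0,0,0],1],[[-3.8,3.2,0],[0,0,0],1],[[-3.7,3.2,0],[0,0,0],1],[[0,0,-3],[0,0,0],1],[[0,0,-3],[0,0,0],1],[[0,0,0],[0,0,0],1],[[0,0,0],[0,0,0],1]])

```text
time_s: 1.15
eef_pos: [0.4745, 0.1261, 0.1886]
tcp_rot: [0.0, 0.707, 0.707, 0.0]
ft_force: [0.3, 0.6, 0.4]
opening: 0.0149
```

Run:
```python
from h import *
for n in('scene','side','wrist'): snap(n,n+'1')
s=dict(np.load('pics/side0.npz'))
for p in((345,175.7),(253,307.3),(395,127)): print(ray(s,*p,.083).round(4))
a=[cv2.imread(f'pics/{n}1.png') for n in('scene','side','wrist')]
c=np.hstack([cv2.resize(a[0][80:220,230:430],(400,280)),cv2.resize(a[1][180:320,230:430],(400,280))])
cv2.imwrite('pics/c1.png',c)
o=bot.get_obs(); print(o['time_s'],np.round(o['eef_pos'],4),o['tcp_rot'],o['ft_force'],o['opening'])
```

```text
[ 0.5385 -0.0964  0.083 ]
[0.4931 0.3396 0.083 ]
[ 0.525 -0.361  0.083]
1.3 [0.4747 0.1262 0.1887] [4.35814954e-04 7.07174225e-01 7.07038731e-01 8.11287135e-04] [ 0.77090736  0.57670562 -0.26564397] 0.004127488791078489
```

View pics/c1.png

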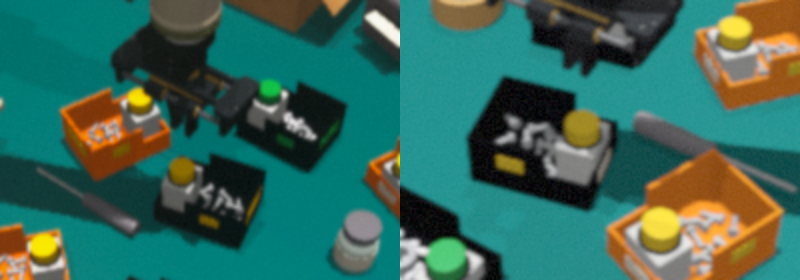

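View pics/wrist1.png

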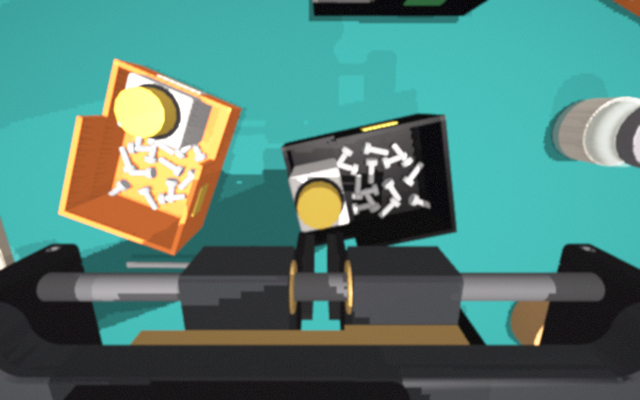

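Wrist view: the yellow cap of the black bin is at about (319,202), almost under the closed fingertips. The scene view now shows green too. I cross-check both keys across views.

Run:
```python
from h import *
def S(f): return dict(np.load(f'pics/{f}.npz'))
def comp(s,lo,hi,u,v,r,t):
    m=cv2.inRange(cv2.cvtColor(s['frame'],cv2.COLOR_RGB2HSV),lo,hi); n,l,st,ce=cv2.connectedComponentsWithStats(m)
    for i in range(1,n):
        if st[i,4]>30 and np.hypot(*(ce[i]-(u,v)))<r: print(t,st[i],ce[i].round(1),ray(s,*ce[i],.083).round(4),ray(s,*ce[i],.075).round(4))
w,sc,sd=S('wrist1'),S('scene1'),S('side1')
comp(w,(15,90,90),(35,255,255),319,202,15,'Yw')
comp(sc,(15,90,80),(35,255,255),321,166,12,'Ysc')
comp(sc,(45,90,80),(78,255,255),365,124,12,'Gsc')
comp(sc,(100,120,60),(125,255,255),293,230,12,'Bsc')
im=cv2.imread('pics/scene1.png')
cv2.imwrite('pics/c2.png',np.hstack([cv2.resize(im[v-20:v+20,u-20:u+20],(260,260)) for u,v in((321,166),(365,125),(293,230))]))
```

```text
Yw [ 296  181   46   49 1734] [318.9 204.7] [0.4732 0.1286 0.083 ] [0.4732 0.1261 0.075 ]
Ysc [315 158  13  14 143] [320.8 165. ] [0.4788 0.1174 0.083 ] [0.475  0.1228 0.075 ]
Gsc [360 120  11  10  90] [364.6 124.2] [0.4962 0.3353 0.083 ] [0.4926 0.3426 0.075 ]
Bsc [286 221  15  16 195] [293.2 228.7] [ 0.544  -0.1027  0.083 ] [ 0.5408 -0.0992  0.075 ]
```

View pics/c2.png

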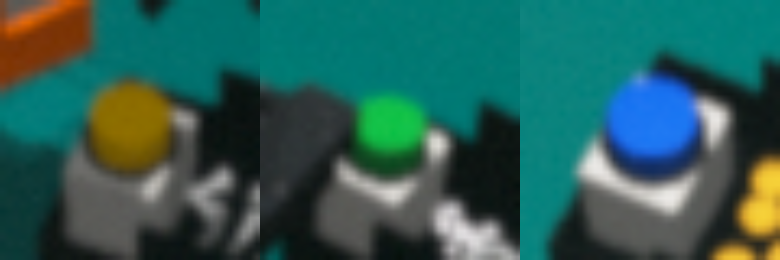

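The views agree: yellow ≈ (0.4735,0.127), blue ≈ (0.540,-0.099), green ≈ (0.493,0.340). Descending to just above yellow.

Emit:
drive_tool(increments=[[[-0.1,0.1,-2.5],[0,0,0],1],[[0,0,-2.5],[0,0,0],1],[[0,0,-1.5],[0,0,0],1],[[0,0,-0.8],[0,0,0],1],[[0,0,0],[0,0,0],1],[[0,0,0],[0,0,0],1]])

```text
time_s: 2.05
eef_pos: [0.4735, 0.1272, 0.1153]
tcp_rot: [0.0, 0.707, 0.707, 0.001]
ft_force: [-0.4, 0.5, 0.7]
opening: 0.0002
```

Emit:
drive_tool(increments=[[[0,0,-0.2],[0,0,0],1],[[0,0,-0.2],[0,0,0],1],[[0,0,-0.2],[0,0,0],1],[[0,0,-0.2],[0,0,0],1],[[0,0,0],[0,0,0],1]])

```text
time_s: 2.68
eef_pos: [0.473, 0.127, 0.1065]
tcp_rot: [-0.0, 0.707, 0.707, -0.0]
ft_force: [-0.4, -0.4, -0.4]
opening: 0.0005
```

Emit:
drive_tool(increments=[[[0,0,-0.1],[0,0,0],1],[[0,0,-0.1],[0,0,0],1],[[0,0,-0.1],[0,0,0],1],[[0,0,0],[0,0,0],1]])

```text
time_s: 3.18
eef_pos: [0.473, 0.127, 0.1035]
tcp_rot: [0.0, 0.707, 0.707, 0.0]
ft_force: [-1.1, -0.4, 2.6]
opening: 0.0003
```

Emit:
drive_tool(increments=[[[0,0,-0.1],[0,0,0],1],[[0,0,-0.1],[0,0,0],1],[[0,0,0],[0,0,0],1]])

```text
time_s: 3.55
eef_pos: [0.473, 0.127, 0.1015]
tcp_rot: [0.0, 0.707, 0.707, 0.0]
ft_force: [-0.2, -0.5, 3.7]
opening: 0.0006
```

Run:
```python
from h import *
snap('side','side2');snap('scene','scene2')
a=cv2.imread('pics/side2.png')[190:290,270:370];b=cv2.imread('pics/scene2.png')[110:210,270:370]
cv2.imwrite('pics/c3.png',np.hstack([cv2.resize(x,(400,400)) for x in(a,b)]))
o=bot.get_obs();print(o['eef_pos'],o['ft_force'])
```

```text
[0.47303276 0.12703819 0.10148965] [-0.63692098  0.00324437  1.8123369 ]
```

View pics/c3.png

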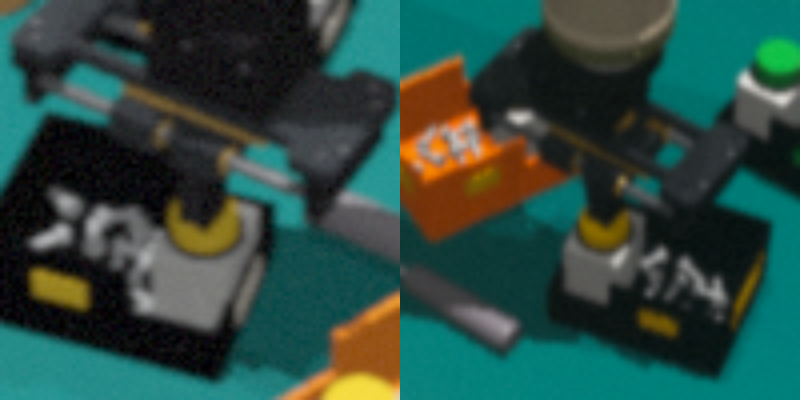

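Both pictures show the fingertips centred on the yellow cap (side ≈ (321,243)). The stop is at 68 mm, so a travel of 11 mm means the tip at 73 mm and the TCP at 0.098.

Emit:
drive_tool(increments=[[[0,0,-0.1],[0,0,0],1],[[0,0,-0.1],[0,0,0],1],[[0,0,-0.1],[0,0,0],1],[[0,0,-0.05],[0,0,0],1],[[0,0,0],[0,0,0],1],[[0,0,0],[0,0,0],1],[[0,0,0],[0,0,0],1]])

```text
time_s: 4.53
eef_pos: [0.473, 0.127, 0.0981]
tcp_rot: [0.0, 0.707, 0.707, 0.0]
ft_force: [-1.3, -0.9, 3.7]
opening: 0.0005
```

Emit:
drive_tool(increments=[[[0,0,1],[0,0,0],1],[[0,0,3],[0,0,0],1],[[0,0,5],[0,0,0],1],[[0,0,0],[0,0,0],1]])

```text
time_s: 5.03
eef_pos: [0.475, 0.1277, 0.1922]
tcp_rot: [0.002, 0.707, 0.707, 0.003]
ft_force: [0.4, 0.2, -0.3]
opening: 0.0001
```

Run:
```python
from h import *
s=snap('side','side3');snap('wrist','wrist3')
a=cv2.imread('pics/side1.png')[215:271,293:349];b=cv2.imread('pics/side3.png')[215:271,293:349]
cv2.imwrite('pics/c4.png',np.hstack([cv2.resize(x,(400,400)) for x in(a,b)]))
for n in('side1','side3'):
    x=dict(np.load(f'pics/{n}.npz'));m=cv2.inRange(cv2.cvtColor(x['frame'],cv2.COLOR_RGB2HSV),(18,110,60),(35,255,255))[225:262,300:340]
    p=np.argwhere(m>0);print(p.min(0),p.max(0),len(p))
    K=np.array(x['camera_matrix']);R=cv2.Rodrigues(x['rvec'])[0]
    for z in (.084,.073,.068): print(z,(cv2.projectPoints(np.array([[.473,.127,z]]),x['rvec'],x['tvec'],K,None)[0]).ravel().round(1))
o=bot.get_obs();print(o['eef_pos'],o['ft_force'])
```

```text
[10 11] [28 29] 287
0.084 [320.7 241. ]
0.073 [320.8 244.5]
0.068 [320.8 246.1]
[12 11] [28 29] 240
0.084 [320.7 241. ]
0.073 [320.8 244.5]
0.068 [320.8 246.1]
[0.47318483 0.12703233 0.18855414] [-0.61732908 -0.03285451 -0.85096553]
```

View pics/c4.png

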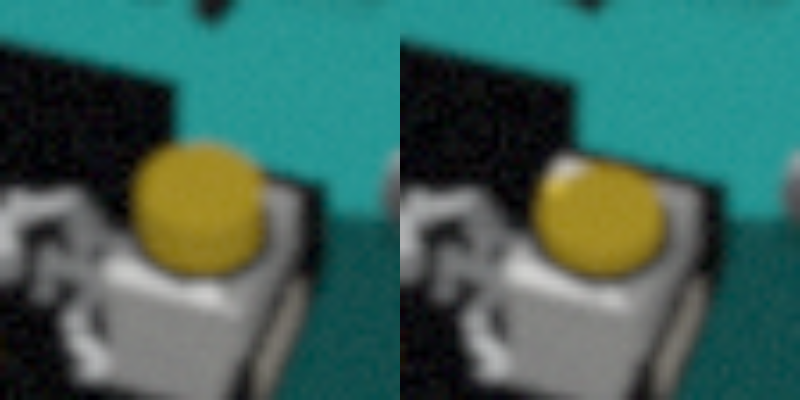

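After lifting, the yellow cap's top edge is about 2.8 px lower in the side view (about 9 mm) and the bin has not moved. That is well pressed. Next I move above blue.

Emit:
drive_tool(increments=[[[1.3,-4.5,0],[0,0,0],1],[[1.3,-4.5,0],[0,0,0],1],[[1.3,-4.5,0],[0,0,0],1],[[1.4,-4.5,0],[0,0,0],1],[[1.4,-4.6,0],[0,0,0],1],[[0,0,0],[0,0,0],1],[[0,0,0],[0,0,0],1]])

```text
time_s: 6.0
eef_pos: [0.5394, -0.0982, 0.187]
tcp_rot: [-0.001, 0.707, 0.707, -0.0]
ft_force: [0.1, 0.5, 0.2]
opening: 0.0001
```

Run:
```python
from h import *
w=snap('wrist','wrist4');s=snap('side','side4')
m=cv2.inRange(cv2.cvtColor(w['frame'],cv2.COLOR_RGB2HSV),(100,120,60),(125,255,255)); n,l,st,ce=cv2.connectedComponentsWithStats(m)
for i in range(1,n):
    if 300<st[i,4]: print(st[i],ce[i].round(1),ray(w,*ce[i],.083).round(4),ray(w,*ce[i],.078).round(4))
o=bot.get_obs();print(o['eef_pos'],o['ft_force'])
```

```text
[ 299  181   47   50 1728] [322.3 204.5] [ 0.5404 -0.095   0.083 ] [ 0.5404 -0.0966  0.078 ]
[ 0.53967167 -0.09746618  0.1875442 ] [ 0.26351351  0.40984321 -0.68869995]
```

View pics/wrist4.png

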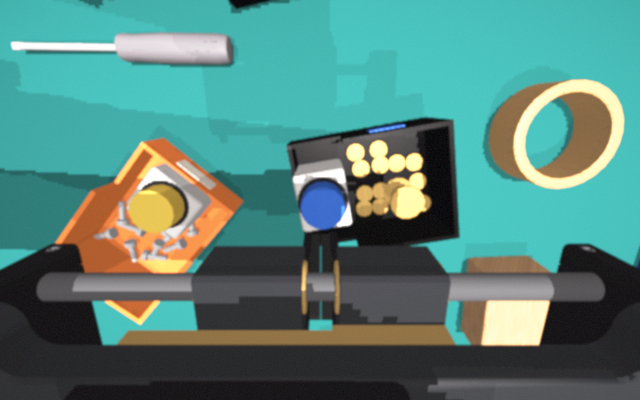

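The wrist view shows the blue cap at (322,204), in the same place relative to the tool as yellow was. The spool at (408,203) is well clear. Descending.

Emit:
drive_tool(increments=[[[0,0,-2.5],[0,0,0],1],[[0,0,-2.5],[0,0,0],1],[[0,0,-1.5],[0,0,0],1],[[0,0,-1],[0,0,0],1],[[0,0,-0.4],[0,0,0],1],[[0,0,0],[0,0,0],1],[[0,0,0],[0,0,0],1]])

```text
time_s: 6.98
eef_pos: [0.5404, -0.099, 0.1097]
tcp_rot: [0.0, 0.707, 0.707, 0.0]
ft_force: [-1.1, -0.4, -0.8]
opening: 0.0011
```

Emit:
drive_tool(increments=[[[0,0,-0.1],[0,0,0],1],[[0,0,-0.1],[0,0,0],1],[[0,0,-0.1],[0,0,0],1],[[0,0,-0.1],[0,0,0],1],[[0,0,-0.1],[0,0,0],1],[[0,0,0],[0,0,0],1]])

```text
time_s: 7.72
eef_pos: [0.5402, -0.099, 0.1041]
tcp_rot: [0.0, 0.707, 0.707, 0.0]
ft_force: [1.1, -0.3, 3.0]
opening: 0.0003
```

Contact at about 3 N. Going down a further 6 mm, to TCP 0.098.

Emit:
drive_tool(increments=[[[0,0,-0.1],[0,0,0],1],[[0,0,-0.1],[0,0,0],1],[[0,0,-0.1],[0,0,0],1],[[0,0,-0.1],[0,0,0],1],[[0,0,-0.1],[0,0,0],1],[[0,0,-0.1],[0,0,0],1],[[0,0,0],[0,0,0],1],[[0,0,0],[0,0,0],1],[[0,0,0],[0,0,0],1]])

```text
time_s: 8.85
eef_pos: [0.5401, -0.099, 0.0981]
tcp_rot: [0.0, 0.707, 0.707, 0.0]
ft_force: [2.3, -0.2, 3.2]
opening: 0.0009
```

Emit:
drive_tool(increments=[[[0,0,1],[0,0,0],1],[[0,0,3],[0,0,0],1],[[0,0,5],[0,0,0],1],[[0,0,0],[0,0,0],1],[[0,0,0],[0,0,0],1]])

```text
time_s: 9.48
eef_pos: [0.5395, -0.0989, 0.1878]
tcp_rot: [-0.0, 0.707, 0.707, -0.0]
ft_force: [-0.3, 0.0, -0.6]
opening: 0.0006
```

Run:
```python
from h import *
s=snap('side','side5')
a=cv2.imread('pics/side4.png')[153:209,316:372];b=cv2.imread('pics/side5.png')[153:209,316:372]
cv2.imwrite('pics/c5.png',np.hstack([cv2.resize(x,(400,400)) for x in(a,b)]))
o=bot.get_obs();print(o['time_s'],o['eef_pos'],o['ft_force'])
```

```text
9.525 [ 0.53921295 -0.09886095  0.1871608 ] [-0.0704054  -0.5934544  -0.88858051]
```

View pics/c5.png

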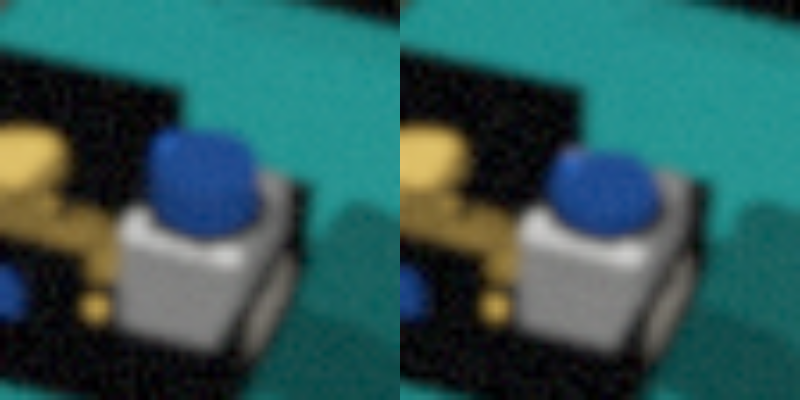

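Blue is clearly lower (top edge down about 2.8 px) and its bin is unmoved. Next is green.

Emit:
drive_tool(increments=[[[-0.6,5.5,0],[0,0,0],1],[[-0.6,5.5,0],[0,0,0],1],[[-0.6,5.5,0],[0,0,0],1],[[-0.6,5.5,0],[0,0,0],1],[[-0.6,5.5,0],[0,0,0],1],[[-0.6,5.5,0],[0,0,0],1],[[-0.6,5.5,0],[0,0,0],1],[[-0.4,5.4,0],[0,0,0],1],[[0,0,0],[0,0,0],1],[[0,0,0],[0,0,0],1]])

```text
time_s: 10.78
eef_pos: [0.4937, 0.3392, 0.1867]
tcp_rot: [0.0, 0.707, 0.707, -0.001]
ft_force: [0.6, -0.6, 0.4]
opening: 0.0001
```

Run:
```python
from h import *
w=snap('wrist','wrist6');s=snap('side','side6')
m=cv2.inRange(cv2.cvtColor(w['frame'],cv2.COLOR_RGB2HSV),(45,100,50),(78,255,255)); n,l,st,ce=cv2.connectedComponentsWithStats(m)
for i in range(1,n):
    if 300<st[i,4]: print(st[i],ce[i].round(1),ray(w,*ce[i],.083).round(4),ray(w,*ce[i],.078).round(4))
o=bot.get_obs();print(o['eef_pos'],o['tcp_rot'],o['ft_force'])
```

```text
[ 298  179   46   50 1693] [320.4 202.6] [0.493  0.3439 0.083 ] [0.493  0.3423 0.078 ]
[0.4944194  0.33831895 0.1874232 ] [ 2.60666784e-04  7.07824537e-01  7.06387898e-01 -7.02969378e-04] [ 0.08845611  0.14433562 -0.51234734]
```

View pics/wrist6.png

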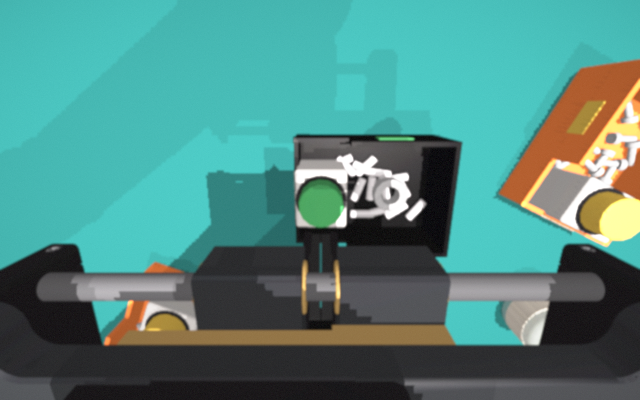

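The green cap is at (320,203) in the wrist view, again under the fingertips. The gripper body stays at 0.143 m or higher, above the jar (85 mm). Descending.

Emit:
drive_tool(increments=[[[0,0.2,-2.5],[0,0,0],1],[[0,0,-2.5],[0,0,0],1],[[0,0,-1.5],[0,0,0],1],[[0,0,-1],[0,0,0],1],[[0,0,-0.4],[0,0,0],1],[[0,0,0],[0,0,0],1],[[0,0,0],[0,0,0],1]])

```text
time_s: 11.75
eef_pos: [0.4943, 0.3423, 0.1097]
tcp_rot: [0.0, 0.707, 0.707, 0.001]
ft_force: [0.2, -0.3, 0.4]
opening: 0.0
```

Emit:
drive_tool(increments=[[[0,0,-0.1],[0,0,0],1],[[0,0,-0.1],[0,0,0],1],[[0,0,-0.1],[0,0,0],1],[[0,0,-0.1],[0,0,0],1],[[0,0,-0.1],[0,0,0],1],[[0,0,0],[0,0,0],1]])

```text
time_s: 12.5
eef_pos: [0.4942, 0.3422, 0.1041]
tcp_rot: [0.0, 0.707, 0.707, 0.0]
ft_force: [-0.2, 0.2, 3.7]
opening: 0.0005
```

Emit:
drive_tool(increments=[[[0,0,-0.1],[0,0,0],1],[[0,0,-0.1],[0,0,0],1],[[0,0,-0.1],[0,0,0],1],[[0,0,-0.1],[0,0,0],1],[[0,0,-0.1],[0,0,0],1],[[0,0,-0.1],[0,0,0],1],[[0,0,0],[0,0,0],1],[[0,0,0],[0,0,0],1],[[0,0,0],[0,0,0],1]])

```text
time_s: 13.62
eef_pos: [0.4941, 0.3421, 0.098]
tcp_rot: [0.0, 0.707, 0.707, 0.0]
ft_force: [1.6, 1.4, 2.9]
opening: 0.0007
```

Emit:
drive_tool(increments=[[[0,0,1],[0,0,0],1],[[0,0,3],[0,0,0],1],[[0,0,5],[0,0,0],1],[[0,0,3],[0,0,0],1],[[0,0,0],[0,0,0],1],[[0,0,0],[0,0,0],1]])

```text
time_s: 14.38
eef_pos: [0.4935, 0.3415, 0.2173]
tcp_rot: [-0.0, 0.707, 0.707, -0.001]
ft_force: [-0.4, -0.4, -0.4]
opening: 0.0004
```

Run:
```python
from h import *
s=snap('side','side7')
B=cv2.imread('pics/side7.png')
t=[]
for f,u,v in(('side6',254,311),('side1',321,243),('side4',344,181),('side0',395,131)):
    A=cv2.imread(f'pics/{f}.png');sl=np.s_[v-26:v+26,u-26:u+26]
    t.append(np.vstack([cv2.resize(x[sl],(200,200)) for x in(A,B)]))
cv2.imwrite('pics/c7.png',np.hstack(t))
o=bot.get_obs();print(o['time_s'],o['eef_pos'],o['ft_force'])
```

```text
14.425 [0.4934052  0.34145311 0.21680847] [-0.22646789 -0.28498543 -0.00464936]
```

View pics/c7.png

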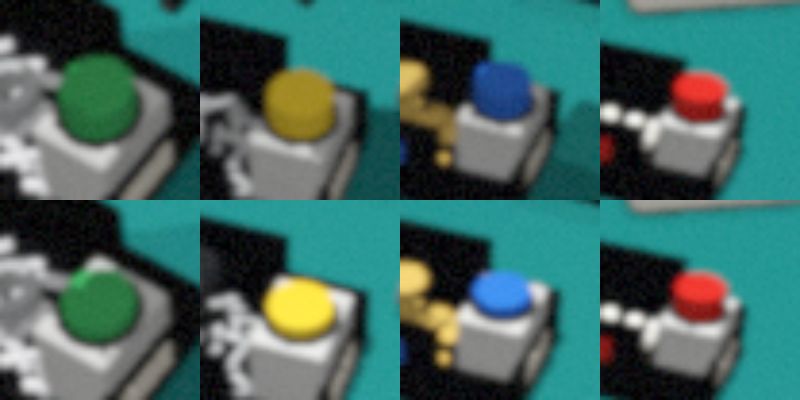

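View pics/side7.png

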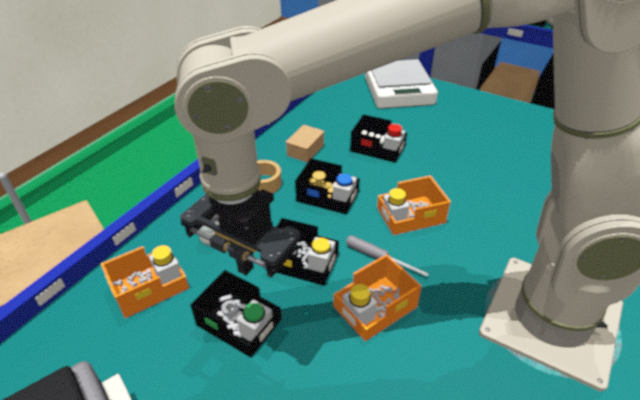

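Before/after crops: green (254,311), yellow (321,243) and blue (344,181) are down, red (395,131) is up, the bins are unmoved and the arm is clear. Handing in.

```bash
python3 -c "
from rig import bot
print(bot.hand_in())"
```

```text
the job is handed in; nothing more can be done
None
```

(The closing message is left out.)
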